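Sort two rinsed syringes by plunger position

ROBOT

A 6-joint arm with a two-finger parallel gripper is mounted at the origin on a cart in front of the work surface, level with it; the furniture and walls round the work are solid. World frame = base frame: x ahead of the robot, y to its left, z up, the work surface at z = 0. Lengths are in m, angles in rad, forces in N, time in s.
With the tool pointing down it reaches from about 0.275 to 0.85 m from the base axis. Payload 5.2 kg.
Tool frame: the origin (TCP) lies on the mounting face of the last link; the fingertips stand 173 mm ahead of it and the grasp point (between the pads) lies 155 mm ahead of it; z points along the fingers, y is the line along which they close (so a half turn about z gives the same grasp; the last joint's range is limited). The gripper opens to 85 mm and grips with 20 to 120 N. Pads are 22 mm wide; open, the fingers measure 114 mm over their backs; the gripper's body (76 mm by 85 mm) begins 54 mm behind the grasp point. The pads swing forward as they close: fully open they stand 13 mm farther back than shut.
Start: joints at [1.144, 0.259, 1.535, -0, 1.348, -0.203], TCP at [0.122, 0.536, 0.405] pointing down, gripper open.
Joint ranges: [-3.14, 3.14], [-0.91, 2.08], [0.19, 2.58], [-1.22, 4.36], [0.22, 2.71], [-3.12, 3.12]. Speed limits (rad/s): [2.57, 2.57, 3.14, 3.14, 3.14, 3.14].

INTERFACE

Orientations are given as a rotation vector (axis times angle).
In Python, from rig import readout, camera, ticket gives the robot as it stands.
- The arm moves only by the tool carry_out, never from a script. Its argument "motion" is one flat list of numbers, 7 for each row, row after row: the closure, from -1 (fully open) to 1 (shut), then the shift along the tool's x, y, z in cm, then the turn, a rotation vector about the tool's x, y, z in rad. In form: [fingers, x, y, z, ax, ay, az, fingers, x, y, z, ax, ay, az, ...]. A call has exactly 8 rows; each row is the pose to reach, as a shift and turn from the pose commanded when the call began, along the tool's axes at that moment; what a row does not reach only later rows make up. A row lasts 1/10 s, in which the tool goes at most 50 mm and 8.59 degrees, less where a joint would pass 70% of its speed; a pose out of reach is approached as far as the arm can. A call with a gripper value outside its range is refused whole. The fingers move at their own pace and stop on an object; "newtons" is the grip in N (left out, the last holds). Time passes only in rows, so rows that repeat a pose let the fingers close, or fill a call up. It gives the time, the measured TCP pose, the force, the opening and the grip force at its end, in the units of the state.
- readout.get_state(): the state, without advancing time (a new reading comes with each control period).
- camera(name): name is "scene" or "top" or "wrist"; returns a dict with "frame" (420x560x3 uint8, red, green, blue), "mtx" (3x3 intrinsics, pixels), "pose" (4x4, takes a point from camera to world coordinates). Camera axes: x right, y up, looking along -z (the intrinsics and any distortion apply to the point x, -y, -z); pixel columns grow to the right and rows downward; lengths in m; the calibration is good to about 2 mm. A picture is of the moment at which its call begins. There is no depth.
- ticket.sign_off(): hands the job in; it is judged then, once.
The state is a dict: "time_s": time; "qpos": joint angles; "qd": joint speeds; "tau": joint torques, N m; "eef_pos": TCP position; "eef_rot": TCP orientation; "force": force on the tool from outside, world axes, zero at the start; "torque": the same for the moment, N m; "opening": finger opening in m; "gripper_force": force on a finger pad.
Only numpy, scipy, OpenCV 4.12 (cv2) and the standard library are available. Lean on these libraries where they do the work, as an engineer would, in place of code of your own. Each camera call takes 0.05 s, during which the arm holds its last target. There are 200 camera calls.

TASK

Sort the two rinsed syringes by their plungers. The one whose plunger is drawn out is dry: lay it flat in the green tray with its plunger still drawn out. The one whose plunger is pushed in goes into the orange cradle, its barrel lying in the Vs and its finger flange down in the slot; once it is seated there, let go, take it again by the plunger's blue thumb disc and draw the plunger out to its stop, and leave the other things on the bench as they stand.

Things in the scene. Friction and masses are not known exactly. Their poses are not given: they have to be found in the camera images.
- syringe_a_center (a point): Centre of syringe a's clear barrel (30 mm across, 100 mm long), on its axis, 15 mm above its underside. It lies on its side, about 90 g. x points along the axis to the white nozzle (14 mm long, end at x = +64 mm), z up. This is the one that starts with its plunger pushed in.
- syringe_a_flange (a point): Centre of syringe a's white finger flange, on the axis at x = -50 mm from the barrel's centre: a plate 50 mm wide, 30 mm high, 5 mm thick; its flat lower edge is level with the barrel's underside, so the syringe does not roll.
- plunger_a_disc (a point): Centre of the blue thumb disc (28 mm across, 5 mm thick, on a blue cross-shaped rod 13 mm wide) of syringe a's plunger, on the barrel's axis: 36 mm beyond the flange's centre when pushed in, 86 mm when drawn out.
- plunger_a (a joint): How far syringe a's plunger is drawn out, m: 0 pushed in, 0.05 fully drawn out (hard stop). It slides along the barrel's -x with about 2 N of friction and stays where it is left.
- syringe_b_center (a point): Centre of syringe b's barrel; point, axes, sizes, flange and nozzle as for syringe a. This is the one that starts with its plunger drawn out: about 200 mm over all, from x = +64 mm to about x = -135 mm (blue thumb disc).
- plunger_b (a joint): How far syringe b's plunger is drawn out, m: as for syringe a; starts at 0.042 to 0.05.
- cradle_seat (a point): Where the barrel's centre lies when seated in the fixed cradle, 45 mm above the bench. x: the way the nozzle must point; z up. Aluminium base 118 x 66 x 10 mm, three orange upward V supports at x = +39, -39, -61 mm, 8 mm thick, first two 53 mm wide and up to 2 mm above the seated axis, last 41 mm wide and up to 4 mm below it. 70 mm between the first two is free for fingers; the plunger reaches past the last V over bare bench.
- cradle_slot (a point): Centre of the cradle's slot, where the flange's centre lies when seated (x = -50 mm from the seat): the 14 mm gap between the second and third V. The third V holds the flange back while the plunger is pulled.
- tray: Fixed open green tray, 270 x 135 x 25 mm outside, walls and floor 5 mm thick. Origin: centre of its underside; x along its length, z up.
- timer: White bench timer, 62 x 62 x 20 mm, bystander; origin at its underside.
- wash_bottle_2: White wash bottle, 222 mm tall, bystander; origin at its underside.
- erlenmeyer: Conical flask, 67 mm wide, 104 mm tall, bystander; origin at its underside.
- measuring_cylinder: Clear measuring cylinder, 144 mm tall, bystander; origin at its underside.
- dropper_bottle: Small brown dropper bottle, 31 mm wide, 86 mm tall, bystander; origin at its underside.
There are look-alikes about, which are no part of the job. Leave any turquoise look-alike of the part that bears syringe_b_center alone.

How it is judged:
On the way:
1. syringe a lies seated in the cradle, flange in the slot, its plunger still pushed in and the fingers off it (distance between syringe_a_center and cradle_seat below 0.01 m and distance between syringe_a_flange and cradle_slot below 0.01 m and angle between the x axis of syringe_a_center and the x axis of cradle_seat, either way round below 0.08 rad and value of joint plunger_a below 0.012 m and contact force between the fingers and syringe_a below 0.1 N), for 0.2 s.
At the end, for the whole second after the job is handed in: Syringe a rests in the cradle: barrel centre and flange within 10 mm of seat and slot, in line within 0.08 rad, plunger drawn out at least 42 mm. Syringe b rests flat (within 0.08 rad) on the tray floor inside its walls, plunger still out at least 35 mm. Both still (distance between syringe_a_center and cradle_seat below 0.01 m and distance between syringe_a_flange and cradle_slot below 0.01 m and angle between the x axis of syringe_a_center and the x axis of cradle_seat, either way round below 0.08 rad and value of joint plunger_a above 0.042 m and x of syringe_b_center in the frame of tray between -0.1 and 0.1 m and y of syringe_b_center in the frame of tray between -0.06 and 0.06 m and z of syringe_b_center in the frame of tray between 0.014 and 0.028 m and angle between syringe_b_center's own x axis and vertical between 1.49 and 1.65 rad and value of joint plunger_b above 0.035 m and linear speed of each of syringe_a, syringe_b below 0.02 m/s); the robot touches nothing.
It fails at once if another thing on the bench is moved by more than 30 mm or knocked over (distance of any of timer, wash_bottle_2, erlenmeyer, measuring_cylinder, dropper_bottle from where it was at the start of the episode above 0.03 m or angle between any of timer, wash_bottle_2, erlenmeyer, measuring_cylinder, dropper_bottle's own z axis and vertical above 0.5 rad).
It also fails if it takes over 58 s, if anything falls off the work surface, if the arm or the gripper's body presses on something with over 40 N, if the wrist force passes 120 N, or if a joint passes its speed limit or range.

## Working session

There is one attempt and no reset: what is moved stays moved. The work goes in short steps, Python scripts to look and compute and a tool call to move; the robot and the scene stay as the last step left them, time stands still between calls to the robot, and variables do not carry over. Pictures are saved under pics/ and viewed, at most 10 in all, crops included, and the job is handed in when it is done.

Besides the shell and the picture viewer there is one more tool, called after ">>>" as name(argument=value, ...) on one line, values as JSON. carry_out: Moves the arm, as the interface text tells. Its arguments: {"type":"object","properties":{"motion":{"type":"array","items":{"type":"number"}},"newtons":{"type":"number"}},"required":["motion"]}

```bash
mkdir -p pics; ls
cat > h.py <<'E'
import numpy as np, cv2
from rig import readout, camera, ticket
from scipy.spatial.transform import Rotation as R
def shot(n,f):
    c=camera(n); cv2.imwrite('pics/'+f,c['frame'][:,:,::-1]); np.savez('pics/'+f+'.npz',**c); return c
def load(f): return dict(np.load('pics/'+f+'.npz'))
def px2w(c,uv,z):
    uv=np.atleast_2d(np.array(uv,float)); K=c['mtx']; P=c['pose']
    d=np.c_[(uv-[K[0,2],K[1,2]])/[K[0,0],K[1,1]],np.ones(len(uv))]*[1,-1,-1]
    d=d@P[:3,:3].T; o=P[:3,3]; return o+d*((z-o[2])/d[:,2])[:,None]
E
python3 - <<'E'
from h import *
a=shot('scene','s0.png');b=shot('top','t0.png')
print(b['mtx'],b['pose'],a['pose']); print(readout.get_state())
E
```

```text
pics
[[389.01718067   0.         282.13970339]
 [  0.         389.01718067 203.76710224]
 [  0.           0.           1.        ]] [[-0.09415786  0.97409979 -0.20558184  0.34796021]
 [-0.99554755 -0.09304037  0.01511817 -0.05823785]
 [-0.0044008   0.20609     0.97852315  1.11185234]
 [ 0.          0.          0.          1.        ]] [[ 0.8349062   0.24263601 -0.49402368  0.03130489]
 [-0.54980658  0.40906663 -0.72827001 -0.83464592]
 [ 0.02538408  0.87965462  0.47493514  0.57940002]
 [ 0.          0.          0.          1.        ]]
{'time_s': 0.1, 'qpos': array([ 1.14417201e+00,  2.59282017e-01,  1.53594623e+00,  4.74464279e-06,
        1.34800763e+00, -2.02796268e-01]), 'qd': array([ 1.66599545e-03, -8.70604852e-04, -2.89081536e-03, -1.08189938e-03,
        5.47599953e-04,  8.59801579e-05]), 'tau': array([ 1.50568208e-03, -4.46972108e+01, -2.91243696e+01, -5.01098439e-04,
        6.40425118e-03,  5.66369863e-05]), 'eef_pos': array([0.12197712, 0.53611611, 0.40396219]), 'eef_rot': array([-3.50799055e-01, -3.12142838e+00,  2.45175185e-03]), 'force': array([-0.11309885,  0.23950628, -0.21991877]), 'torque': array([-0.02197693, -0.0293315 , -0.06694191]), 'gripper_force': 0.0, 'opening': 0.08512874502914859}
```

View pics/t0.png

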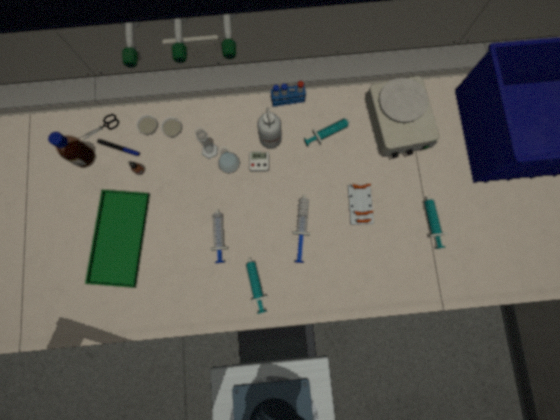

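View pics/s0.png

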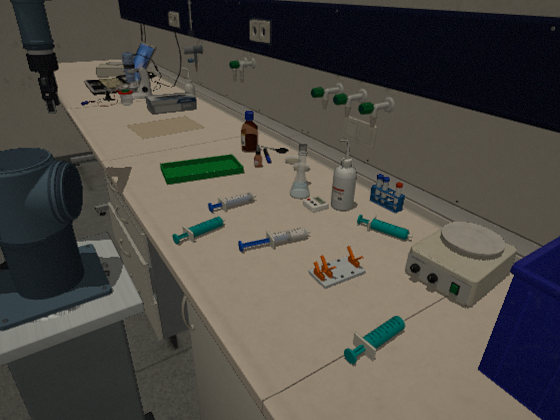

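In the top view, blue-plunger syringes are at (218,235), with the short plunger (a), and at (301,230), with the long plunger (b). The turquoise look-alikes are at (256,285), (326,131) and (433,222). The cradle is at (360,203) with its V pair at the lower end, and the tray is at (118,238). Next I check a close crop.

Run:
```python
from h import *
c=load('t0.png'); im=c['frame'][150:290,195:395,::-1]
cv2.imwrite('pics/crop0.png',cv2.convertScaleAbs(cv2.resize(im,None,fx=4,fy=4,interpolation=cv2.INTER_CUBIC),alpha=1.4))
```

```text
(no output)
```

View pics/crop0.png

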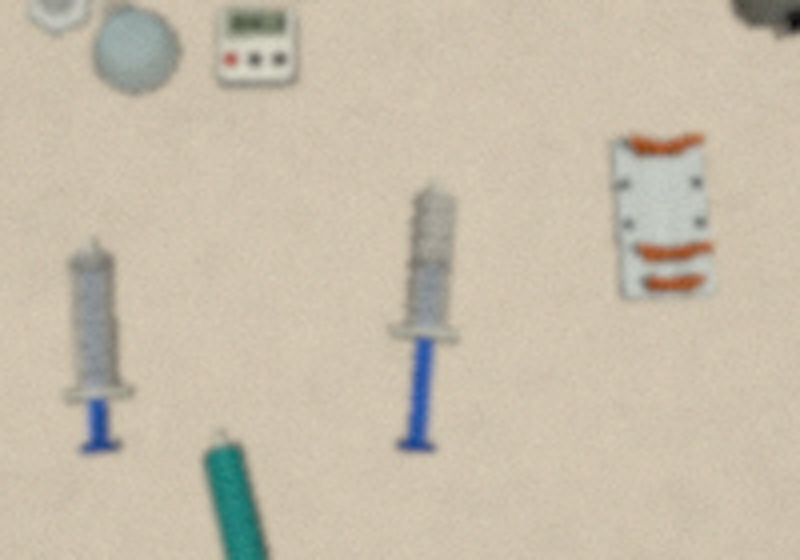

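Crop: syringe a has its nozzle at (94,240), flange at (100,394) and disc at (100,448). Syringe b has its nozzle at (432,183), flange at (424,332) and disc at (416,446). The cradle Vs are at (667,145), (676,253) and (673,283).

```bash
cat > p.py <<'E'
from h import *
c=load('t0.png')
f=lambda pts,z: px2w(c,np.array(pts)/4+[195,150],z)
for n,pts in dict(a=[(94,240),(100,394),(100,448)],b=[(432,183),(424,332),(416,446)]).items():
    w=f(pts,.015); u=w[0]-w[1]; L=np.linalg.norm(u); u/=L
    print(n,w.round(4).tolist(),'tip-flange',L,'ctr',w[1]+.05*u,'yaw',np.arctan2(u[1],u[0]), 'fl-disc',np.linalg.norm(w[1]-w[2]))
w=f([(613,142),(703,138),(716,294),(622,297)],.008);print('base',w.round(4).tolist(),w.mean(0),np.linalg.norm(w-np.roll(w,1,0),axis=1)); u=w[0]+w[1]-w[2]-w[3];print(np.arctan2(u[1],u[0]))
w=f([(667,147),(678,253),(673,283)],.04);print('V',w.round(4).tolist(),np.linalg.norm(w-np.roll(w,1,0),axis=1))
w=px2w(c,[(104,191),(149,193),(135,287),(87,283)],.025);print('tray',w.round(4).tolist(),w.mean(0),np.linalg.norm(w-np.roll(w,1,0),axis=1))
u=w[0]+w[1]-w[2]-w[3];print('trayyaw',np.arctan2(u[1],u[0]))
for uv in [(256,285),(210,150),(229,160),(259,161)]: print(uv,px2w(c,uv,.01))
s=readout.get_state(); print(R.from_rotvec(s['eef_rot']).as_matrix().round(3))
E
python3 p.py
```

```text
a [[0.5776, 0.1086, 0.015], [0.4669, 0.1111, 0.015], [0.4293, 0.1134, 0.015]] tip-flange 0.11068603936294844 ctr [0.51689717 0.10996307 0.015     ] yaw -0.022405412052208237 fl-disc 0.03767363187971415
b [[0.5963, -0.1375, 0.015], [0.489, -0.1205, 0.015], [0.4098, -0.1066, 0.015]] tip-flange 0.10863686164017004 ctr [ 0.53835251 -0.12829737  0.015     ] yaw -0.15756519658429005 fl-disc 0.0803461939881309
base [[0.6159, -0.273, 0.008], [0.6126, -0.3389, 0.008], [0.4973, -0.3319, 0.008], [0.5015, -0.2647, 0.008]] [ 0.55682027 -0.30214652  0.008     ] [0.11464717 0.06598691 0.1155066  0.06741489]
-0.06681809920831253
V [[0.6008, -0.3045, 0.04], [0.5242, -0.3017, 0.04], [0.5035, -0.2953, 0.04]] [0.09775535 0.07663331 0.02170454]
tray [[0.6625, 0.4323, 0.025], [0.6442, 0.3032, 0.025], [0.3829, 0.3477, 0.025], [0.406, 0.4789, 0.025]] [0.52390974 0.39053226 0.025     ] [0.26067048 0.13040699 0.26512742 0.13318242]
trayyaw -0.1740079400192535
(256, 285) [[0.35713244 0.01858625 0.01      ]]
(210, 150) [[0.76314785 0.12358631 0.01      ]]
(229, 160) [[0.72654468 0.06918061 0.01      ]]
(259, 161) [[ 0.71494064 -0.01918323  0.01      ]]
[[-0.975  0.222 -0.001]
 [ 0.222  0.975 -0.001]
 [ 0.    -0.002 -1.   ]]
```

```bash
cat >> h.py <<'E'
def to(x,y,z,yaw,tilt=None):
    """TCP target; yaw = direction of -tool x in world; prints tool shift cm, turn"""
    s=readout.get_state(); M=R.from_rotvec(s['eef_rot']); 
    T=R.from_matrix(np.c_[[-np.cos(yaw),-np.sin(yaw),0],[-np.sin(yaw),np.cos(yaw),0],[0,0,-1]])
    print('shift',(M.inv().apply(np.array([x,y,z])-s['eef_pos'])*100).round(2),'turn',(M.inv()*T).as_rotvec().round(3),'t',round(s['time_s'],2))
E
python3 -c "
from h import *
to(.538,-.128,.36,-.158)"
```

```text
shift [-55.31 -55.51   4.47] turn [-0.002 -0.    -0.066] t 0.1
```

>>> carry_out(motion=[-1,-5,-5,0.5,0,0,0,-1,-8,-8,1,0,0,0,-1,-11,-11,1,0,0,-0.02,-1,-14,-14,1.5,0,0,-0.02,-1,-17,-17,2,0,0,-0.03,-1,-20.5,-20.5,2,0,0,-0.03,-1,-24,-24,2,0,0,-0.03,-1,-27.5,-27.5,2.2,0,0,-0.03], newtons=35)

```text
time_s: 0.9
eef_pos: [0.3295, 0.2054, 0.3828]
eef_rot: [0.303, 3.126, 0.0]
force: [0.9, -0.2, -0.2]
opening: 0.0859
gripper_force: 0.0
```

>>> carry_out(motion=[-1,-3.5,-3.5,0.5,0,0,0,-1,-7,-7,1,0,0,0,-1,-10.5,-10.5,1,0,0,-0.01,-1,-14,-14,1.5,0,0,-0.02,-1,-17.5,-17.5,2,0,0,-0.03,-1,-21,-21,2,0,0,-0.03,-1,-24.5,-24.5,2,0,0,-0.03,-1,-27.8,-28,2.2,0,0,-0.03])

```text
time_s: 1.7
eef_pos: [0.5489, -0.1232, 0.3604]
eef_rot: [-0.258, -3.131, -0.0]
force: [0.3, 0.3, 0.6]
opening: 0.085
gripper_force: 0.0
```

Run:
```python
from h import *
c=shot('wrist','w1.png'); print(c['pose'].round(3)); print(readout.get_state()['eef_pos'])
to(.538,-.128,.36,-.158)
```

```text
[[ 0.163 -0.941 -0.298  0.473]
 [ 0.987  0.156  0.049 -0.11 ]
 [ 0.001 -0.302  0.953  0.33 ]
 [ 0.     0.     0.     1.   ]]
[ 0.55210397 -0.1291964   0.35968356]
shift [ 1.41 -0.12 -0.04] turn [-0.004  0.004 -0.009] t 1.75
```

View pics/w1.png

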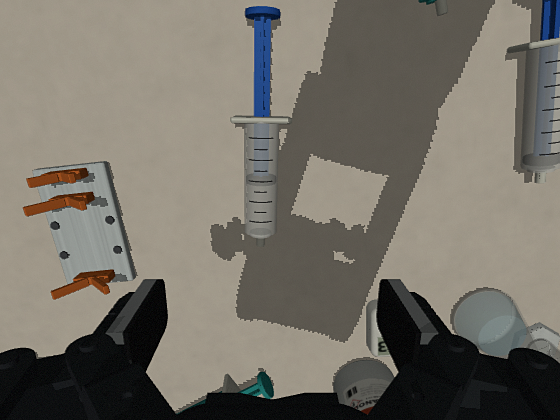

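The wrist view shows b upright: flange at (262,119), nozzle tip at (261,243), disc at (264,13). The cradle base corners are (34,169), (107,161) and (134,279). Its V ends are (52,296)/(114,271), (24,211)/(94,203) and (27,183)/(88,174).

Run:
```python
from h import *
c=load('w1.png'); n=np.linalg.norm
w=px2w(c,[(261,243),(262,119),(264,13)],.015);u=w[0]-w[1];u/=n(u);print('b',w.round(4).tolist(),n(w[0]-w[1]),'ctr',w[1]+.05*u,np.arctan2(u[1],u[0]),n(w[1]-w[2]))
w=px2w(c,[(34,169),(107,161),(134,279)],.01);print('base',w.round(4).tolist(),n(w[0]-w[1]),n(w[1]-w[2]),'mid',(w[0]+w[2])/2);u=w[2]-w[1];print(np.arctan2(u[1],u[0]))
for uv,z in (((52,296),(114,271)),.047),(((24,211),(94,203)),.047),(((27,183),(88,174)),.041):
    w=px2w(c,uv,z);print('V',w.round(4).tolist(),n(w[0]-w[1]),w.mean(0))
w=px2w(c,[(516,48)],.03);print('a flange corner',w)
```

```text
b [[0.5986, -0.1408, 0.015], [0.4881, -0.1207, 0.015], [0.4098, -0.1055, 0.015]] 0.11238665989196507 ctr [ 0.53725966 -0.12964238  0.015     ] -0.18003033639986243 0.07969168377601402
base [[0.4977, -0.3286, 0.01], [0.5014, -0.2623, 0.01], [0.6178, -0.2708, 0.01]] 0.06635311602017369 0.11663165866244514 mid [ 0.55774463 -0.2996667   0.01      ]
-0.07272573812800986
V [[0.6054, -0.3281, 0.047], [0.5908, -0.2671, 0.047]] 0.06273948711570283 [ 0.59810122 -0.29761915  0.047     ]
V [[0.5266, -0.3238, 0.047], [0.5294, -0.2653, 0.047]] 0.05852607800032134 [ 0.52799676 -0.2945381   0.047     ]
V [[0.5054, -0.3172, 0.041], [0.5064, -0.2659, 0.041]] 0.051303969202195925 [ 0.50587633 -0.29150652  0.041     ]
a flange corner [[0.46733117 0.0788278  0.03      ]]
```

```bash
python3 -c "
from h import *
to(.537,-.1295,.176,-.175)"
```

```text
shift [ 1.55 -0.21 18.36] turn [-0.004  0.004  0.008] t 1.75
```

>>> carry_out(motion=[-1,0.8,-0.1,3,0,0,0,-1,1.6,-0.2,6.5,-0.004,0.004,0.008,-1,1.6,-0.2,10,-0.004,0.004,0.008,-1,1.6,-0.2,13,-0.004,0.004,0.008,-1,1.6,-0.2,16,-0.004,0.004,0.008,-1,1.6,-0.2,18,-0.004,0.004,0.008,-1,1.6,-0.2,18.4,-0.004,0.004,0.008,-1,1.6,-0.2,18.4,-0.004,0.004,0.008])

```text
time_s: 2.55
eef_pos: [0.5316, -0.1203, 0.1761]
eef_rot: [-0.269, -3.125, -0.008]
force: [-0.1, 0.3, 0.1]
opening: 0.0854
gripper_force: 0.0
```

>>> carry_out(motion=[1,0,0,0,0,0,0,1,0,0,0,0,0,0,1,0,0,0,0,0,0,1,0,0,0,0,0,0,1,0,0,0,0,0,0,1,0,0,0,0,0,0,1,0,0,0,0,0,0,1,0,0,0,0,0,0], newtons=35)

```text
time_s: 3.35
eef_pos: [0.5324, -0.1209, 0.178]
eef_rot: [-0.269, -3.129, -0.005]
force: [-0.6, -0.5, 5.8]
opening: 0.029
gripper_force: 33.3
```

>>> carry_out(motion=[1,0,0,-1.5,0,0,0,1,0,0,-4,0,0,0,1,0,0,-7,0,0,0,1,0.3,2,-10,0,0,0,1,0.7,5,-12,0,0,0,1,1.2,9,-12,0,0,0,1,1.7,13,-12,0,0,0,1,2.2,17,-12,0,0,0])

```text
time_s: 4.15
eef_pos: [0.5394, 0.0516, 0.298]
eef_rot: [-0.27, -3.127, -0.007]
force: [1.0, -0.6, -1.2]
opening: 0.0293
gripper_force: 33.7
```

>>> carry_out(motion=[1,0.5,4,0,0,0,0,1,1.1,8,0,0,0,0,1,1.6,12,0,0,0,0,1,2.2,16.5,0,0,0,0,1,2.8,21,0,0,0,0,1,3.4,25.5,0,0,0,0,1,4,30,0,0,0,0,1,4.4,33,0,0,0,0])

```text
time_s: 4.95
eef_pos: [0.552, 0.3859, 0.299]
eef_rot: [-0.266, -3.126, -0.008]
force: [-0.5, 0.6, -1.4]
opening: 0.0291
gripper_force: 33.7
```

>>> carry_out(motion=[1,0,0,0,0,0,0,1,0,0,0,0,0,0,1,0,0,0,0,0,0,1,0,0,0,0,0,0,1,0,0,0,0,0,0,1,0,0,0,0,0,0,1,0,0,0,0,0,0,1,0,0,0,0,0,0])

```text
time_s: 5.75
eef_pos: [0.5528, 0.3826, 0.299]
eef_rot: [-0.27, -3.126, -0.007]
force: [-0.2, 0.3, -1.1]
opening: 0.0292
gripper_force: 33.8
```

Run:
```python
from h import *
c=shot('wrist','w2.png'); to(.5535,.385,.185,-.174)
```

```text
shift [-0.07  0.19 11.4 ] turn [ 0.004 -0.004  0.002] t 5.8
```

View pics/w2.png

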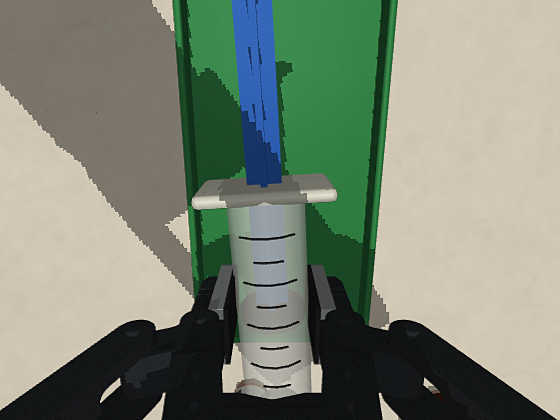

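The wrist view shows b held straight (flange around (265,195)) over the tray, with its rims at columns 185 and 385. I lower it now.

>>> carry_out(motion=[1,0,0.1,2.5,0,0,0,1,0,0.2,5,0,0,0,1,0,0.2,7.5,0,0,0,1,0,0.2,9.5,0,0,0,1,0,0.2,10.7,0,0,0,1,0,0.2,11.2,0,0,0,1,0,0.2,11.4,0,0,0,1,0,0.2,11.4,0,0,0])

```text
time_s: 6.6
eef_pos: [0.5531, 0.3855, 0.1857]
eef_rot: [-0.269, -3.128, -0.008]
force: [-0.9, -0.5, -2.0]
opening: 0.0291
gripper_force: 33.7
```

>>> carry_out(motion=[1,0,0,0,0,0,0,-0.25,0,0,0,0,0,0,-0.25,0,0,0,0,0,0,-0.25,0,0,0,0,0,0,-0.25,0,0,0,0,0,0,-0.25,0,0,-2,0,0,0,-0.25,0,0,-5,0,0,0,-0.25,0,0,-9,0,0,0])

```text
time_s: 7.4
eef_pos: [0.5523, 0.3845, 0.2738]
eef_rot: [-0.269, -3.122, -0.003]
force: [0.9, 0.9, -0.1]
opening: 0.0532
gripper_force: 0.0
```

Run:
```python
from h import *
to(.5,.13,.36,-.02)
```

```text
shift [  0.87 -25.96  -8.65] turn [ 0.002 -0.008 -0.152] t 7.4
```

>>> carry_out(motion=[-0.6,0,-2,-4,0,0,0,-1,-0.5,-6,-8,0,0,-0.04,-1,-1,-11,-8.6,0,0,-0.08,-1,-1.5,-16,-8.6,0,0,-0.12,-1,-2,-21,-8.6,0,0,-0.152,-1,-2.4,-25,-8.6,0,0,-0.152,-1,-2.4,-27.4,-8.6,0,0,-0.152,-1,-2.4,-27.4,-8.6,0,0,-0.152])

```text
time_s: 8.2
eef_pos: [0.5298, 0.1075, 0.36]
eef_rot: [-0.037, -3.138, -0.006]
force: [-0.2, 0.3, 0.3]
opening: 0.0856
gripper_force: 0.0
```

>>> carry_out(motion=[-1,0,0,0,0,0,0,-1,0,0,0,0,0,0,-1,0,0,0,0,0,0,-1,0,0,0,0,0,0,-1,0,0,0,0,0,0,-1,0,0,0,0,0,0,-1,0,0,0,0,0,0,-1,0,0,0,0,0,0])

```text
time_s: 9.0
eef_pos: [0.5301, 0.1105, 0.3598]
eef_rot: [-0.031, -3.138, -0.007]
force: [0.2, -0.2, 0.1]
opening: 0.0857
gripper_force: 0.0
```

Run:
```python
from h import *
c=shot('wrist','w3.png'); print(readout.get_state()['eef_pos']); to(.517,.11,.178,-.022)
```

```text
[0.53010885 0.11045459 0.35976575]
shift [ 1.25 -0.15 18.18] turn [ 0.005 -0.003  0.002] t 9.05
```

View pics/w3.png

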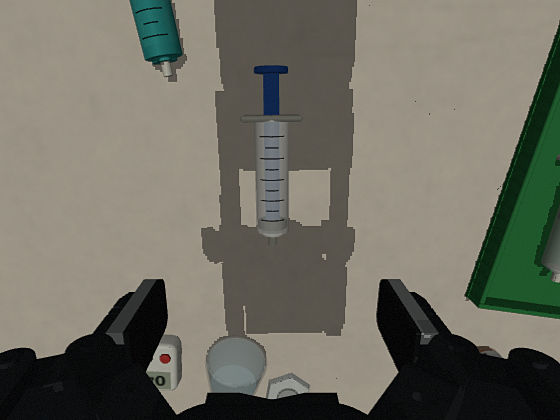

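Syringe a lies upright: disc at (271,70), flange at (271,119), tip at (273,242).

Run:
```python
from h import *
c=load('w3.png'); n=np.linalg.norm
w=px2w(c,[(273,242),(271,119),(271,70)],.015);u=w[0]-w[2];u/=n(u);print(w.round(4).tolist(),n(w[0]-w[1]),'ctr',w[1]+.05*u,np.arctan2(u[1],u[0]),n(w[1]-w[2]))
p=w[1]+.05*u; to(p[0],p[1],.178,np.arctan2(u[1],u[0]))
```

```text
[[0.5798, 0.113, 0.015], [0.4687, 0.1133, 0.015], [0.4303, 0.114, 0.015]] 0.1110900138004803 ctr [0.51866863 0.11292104 0.015     ] -0.007132765779417581 0.038407947711445796
shift [ 1.09  0.14 18.18] turn [ 0.005 -0.003 -0.013] t 9.05
```

>>> carry_out(motion=[-1,0.5,0.1,3,0,0,0,-1,1.1,0.1,6.5,0.005,-0.003,-0.012,-1,1.1,0.1,10,0.005,-0.003,-0.012,-1,1.1,0.1,13,0.005,-0.003,-0.012,-1,1.1,0.1,16,0.005,-0.003,-0.012,-1,1.1,0.1,17.7,0.005,-0.003,-0.012,-1,1.1,0.1,18.2,0.005,-0.003,-0.012,-1,1.1,0.1,18.2,0.005,-0.003,-0.012])

```text
time_s: 9.85
eef_pos: [0.5185, 0.1124, 0.1774]
eef_rot: [-0.012, -3.14, 0.001]
force: [0.1, 0.0, -0.3]
opening: 0.0857
gripper_force: 0.0
```

>>> carry_out(motion=[-1,0,0,0,0,0,0,1,0,0,0,0,0,0,1,0,0,0,0,0,0,1,0,0,0,0,0,0,1,0,0,0,0,0,0,1,0,0,0,0,0,0,1,0,0,0,0,0,0,1,0,0,0,0,0,0], newtons=35)

```text
time_s: 10.65
eef_pos: [0.5187, 0.1125, 0.1784]
eef_rot: [0.012, 3.141, -0.001]
force: [-1.5, -0.4, 5.5]
opening: 0.0287
gripper_force: 34.3
```

Run:
```python
from h import *
print(readout.get_state()['eef_pos'], readout.get_state()['opening']); to(.53,-.30,.36,-.07)
```

```text
[0.51869884 0.11251483 0.17843605] 0.02870583499338309
shift [ -1.46 -41.25 -18.14] turn [-0.     0.     0.062] t 10.65
```

>>> carry_out(motion=[1,0,0,-1.5,0,0,0,1,0,0,-4,0,0,0,1,0,0,-8,0,0,0,1,-0.5,-2,-12,0,0,0.02,1,-1,-6,-15,0,0,0.03,1,-1.5,-10,-18,0,0,0.05,1,-2,-14,-20,0,0,0.06,1,-2.5,-18,-20,0,0,0.06])

```text
time_s: 11.45
eef_pos: [0.5428, -0.0692, 0.3814]
eef_rot: [0.106, 3.134, -0.004]
force: [1.3, 0.2, -1.9]
opening: 0.0285
gripper_force: 35.0
```

>>> carry_out(motion=[1,0,-4,0,0,0,0,1,0,-7,0,0,0,0,1,-0.4,-10,0,0,0,0,1,-0.4,-12,0,0,0,0,1,-0.4,-12,0,0,0,0,1,-0.4,-12,0,0,0,0,1,-0.4,-12,0,0,0,0,1,-0.4,-12,0,0,0,0])

```text
time_s: 12.25
eef_pos: [0.5381, -0.1865, 0.3779]
eef_rot: [-0.104, -3.139, 0.0]
force: [0.7, -0.3, -1.1]
opening: 0.0287
gripper_force: 35.0
```

Run:
```python
from h import *
c=shot('wrist','w4.png'); s=readout.get_state(); print(s['eef_pos'],s['eef_rot'])
```

```text
[ 0.53813688 -0.18652117  0.37799255] [-1.04152128e-01 -3.13949802e+00  4.13749981e-04]
```

View pics/w4.png

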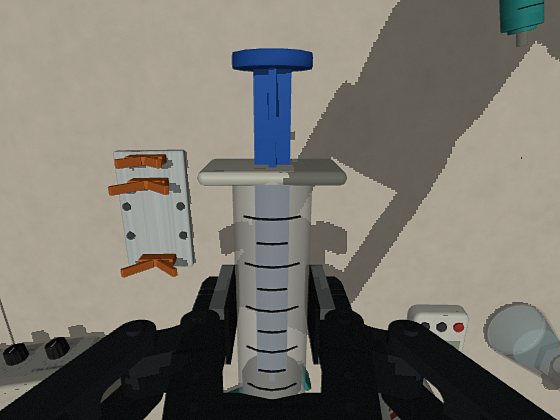

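The cradle shows base corners at (114,152), (186,150) and (194,265), with Vs near (150,266), (140,186) and (140,161). I overlay the V model on a crop to fix the seat.

```bash
cat > ov.py <<'E'
from h import *
import sys
def proj(c,X):
    p=(np.array(X)-c['pose'][:3,3])@c['pose'][:3,:3]; p=p*[1,-1,-1]; p=p@c['mtx'].T; return p[:,:2]/p[:,2:]
def overlay(f,out,sx,sy,yaw,x0,y0,w,h,k):
    c=load(f); im=cv2.resize(c['frame'][y0:y0+h,x0:x0+w,::-1],None,fx=k,fy=k,interpolation=cv2.INTER_CUBIC).copy()
    Rz=R.from_euler('z',yaw).as_matrix()
    for xc,W,zt in ((.039,.0265,.047),(-.039,.0265,.047),(-.061,.0205,.041)):
        for s in (-.004,.004):
            a=zt-.0238
            P=np.array([[xc+s,-W,zt],[xc+s,-a,zt],[xc+s,0,.0238],[xc+s,a,zt],[xc+s,W,zt]])
            q=proj(c,P@Rz.T+[sx,sy,0]); cv2.polylines(im,[((q-[x0,y0]+.5)*k).astype(int)],False,(255,255,0) if s>0 else (0,255,0),1)
    cv2.imwrite('pics/'+out,im)
if __name__=='__main__': overlay('w4.png','ov1.png',.564,-.301,-.07,100,140,110,145,4)
E
python3 ov.py
```

```text
(no output)
```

View pics/ov1.png

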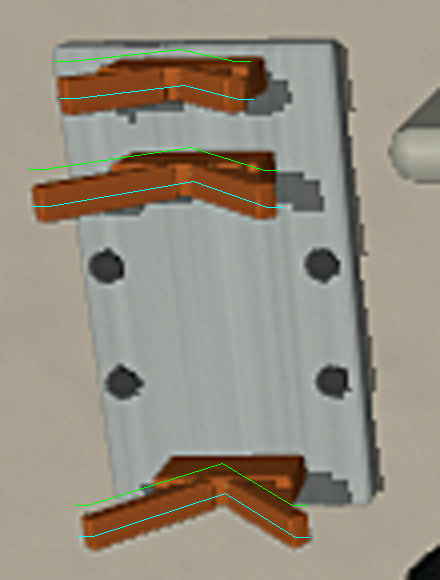

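Run:
```python
from h import *
to(.566,-.301,.243,-.07)
```

```text
shift [ -3.54 -11.23  13.5 ] turn [-0.    -0.     0.004] t 12.3
```

>>> carry_out(motion=[1,-1.2,-3.5,0,0,0,0,1,-2.5,-7,1,0,0,0.004,1,-3.5,-10,3,0,0,0.004,1,-3.5,-11.2,6,0,0,0.004,1,-3.5,-11.2,9,0,0,0.004,1,-3.5,-11.2,12,0,0,0.004,1,-3.5,-11.2,13.5,0,0,0.004,1,-3.5,-11.2,13.5,0,0,0.004])

```text
time_s: 13.1
eef_pos: [0.5648, -0.3007, 0.2405]
eef_rot: [-0.111, -3.135, -0.004]
force: [-0.9, 0.7, -0.8]
opening: 0.0289
gripper_force: 35.1
```

>>> carry_out(motion=[1,0,0,0,0,0,0,1,0,0,0,0,0,0,1,0,0,0,0,0,0,1,0,0,0,0,0,0,1,0,0,0,0,0,0,1,0,0,0,0,0,0,1,0,0,0,0,0,0,1,0,0,0,0,0,0])

```text
time_s: 13.9
eef_pos: [0.5653, -0.3018, 0.243]
eef_rot: [-0.113, -3.139, 0.001]
force: [0.5, 0.2, -1.7]
opening: 0.0285
gripper_force: 35.1
```

Run:
```python
from h import *
to(.566,-.301,.208,-.07)
c=shot('wrist','w5.png')
```

```text
shift [-0.06  0.08  3.5 ] turn [-0.    -0.    -0.002] t 13.9
```

View pics/w5.png

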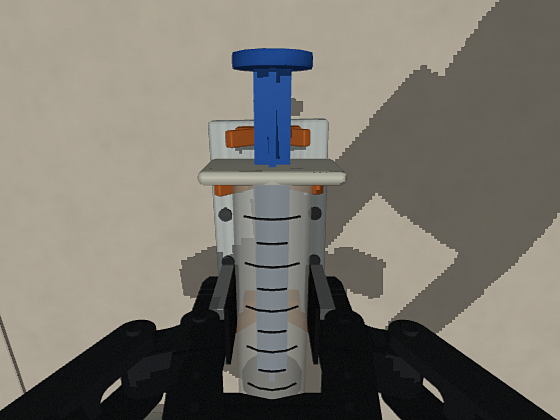

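The flange is at rows 160–185, columns 198–346. V3 shows at rows 126–148, and V2's ends show just under the flange, down to row 194. I check against projections.

Run:
```python
from ov import *
c=load('w5.png'); Rz=R.from_euler('z',-.07).as_matrix()
T=np.array([.5653,-.3018,0])
f=lambda P,o: proj(c,np.array(P)@Rz.T+o).round(1).tolist()
print('flange top -x/+x, bottom -x/+x', f([[-.0525,0,.095],[-.0475,0,.095],[-.0525,0,.065],[-.0475,0,.065],[-.05,.025,.08],[-.05,-.025,.08]],T))
print('disc -x,+x top', f([[-.0885,0,.094],[-.0835,0,.094],[-.086,.014,.08],[-.086,-.014,.08]],T))
S=np.array([.566,-.301,0])
for x,w,z in (-.061,.0205,.041),(-.039,.0265,.047): print('V ends -x+x', f([[x-.004,w,z],[x+.004,w,z],[x-.004,-w,z],[x+.004,-w,z],[x+.004,w,.038]],S))
```

```text
flange top -x/+x, bottom -x/+x [[270.0, 176.0], [270.0, 190.7], [270.3, 161.0], [270.3, 173.1], [337.5, 174.3], [202.8, 174.4]]
disc -x,+x top [[269.7, 58.1], [269.7, 75.7], [310.9, 70.3], [228.9, 70.4]]
V ends -x+x [[316.7, 126.8], [316.1, 144.4], [227.9, 127.0], [228.5, 144.5], [315.3, 143.6]]
V ends -x+x [[329.4, 176.4], [328.6, 193.1], [215.2, 176.5], [216.1, 193.2], [325.9, 188.6]]
```

>>> carry_out(motion=[1,-0.25,-0.15,0,0,0,0,1,-0.25,-0.15,0.5,0,0,0,1,-0.25,-0.15,1.1,0,0,0,1,-0.25,-0.15,1.7,0,0,0,1,-0.25,-0.15,2.3,0,0,0,1,-0.25,-0.15,2.9,0,0,0,1,-0.25,-0.15,3.4,0,0,0,1,-0.25,-0.15,3.4,0,0,0])

```text
time_s: 14.75
eef_pos: [0.5676, -0.3032, 0.209]
eef_rot: [-0.112, -3.139, 0.0]
force: [-1.4, 1.1, 1.6]
opening: 0.0289
gripper_force: 35.3
```

>>> carry_out(motion=[1,0,0,0.1,0,0,0,-0.3,0,0,0.1,0,0,0,-0.3,0,0,0.1,0,0,0,-0.3,0,0,0.1,0,0,0,-0.3,0,0,0,0,0,0,-0.3,0,0,-2,0,0,0,-0.3,0,0,-5,0,0,0,-0.3,0,0,-9,0,0,0])

```text
time_s: 15.55
eef_pos: [0.5672, -0.3031, 0.2979]
eef_rot: [-0.113, -3.136, -0.004]
force: [0.5, 0.6, -0.4]
opening: 0.0554
gripper_force: 0.0
```

>>> carry_out(motion=[-0.3,0,0,-1,0,0,0,-0.3,0,0,-1,0,0,0,-0.3,0,0,-1,0,0,0,-0.3,0,0,-1,0,0,0,-0.3,0,0,-1,0,0,0,-0.3,0,0,-1,0,0,0,-0.3,0,0,-1,0,0,0,-0.3,0,0,-1,0,0,0])

```text
time_s: 16.35
eef_pos: [0.5678, -0.3034, 0.3087]
eef_rot: [-0.113, -3.139, 0.0]
force: [0.3, -0.6, 0.2]
opening: 0.0553
gripper_force: 0.0
```

Run:
```python
from h import *
c=shot('wrist','w6.png')
s=readout.get_state(); print(s['eef_pos'],s['eef_rot'])
u=np.array([np.cos(.07),-np.sin(.07)]); p=np.array([.566,-.3025])-.086*u; to(p[0],p[1],.308,-.07)
```

```text
[ 0.56776549 -0.30340927  0.30883134] [-1.12730325e-01 -3.13904959e+00  4.82491353e-04]
shift [8.78 0.06 0.09] turn [-0.    -0.001 -0.002] t 16.4
```

View pics/w6.png

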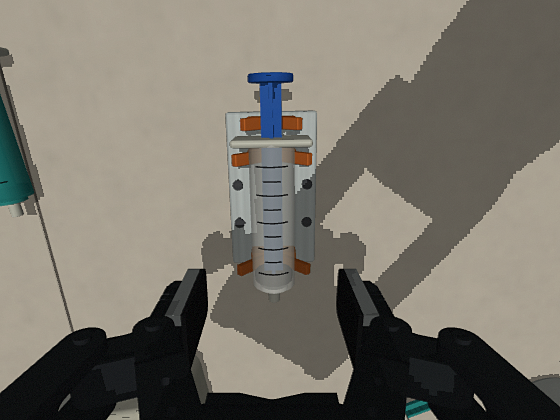

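Syringe a is seated: the flange at (272,142) lies between V3 (row 123) and V2 (row 160), and the blue disc is at (271,77). Next I locate the disc.

Run:
```python
from ov import *
c=load('w6.png'); im=c['frame'].astype(int)
m=(im[:,:,2]>im[:,:,0]+50)&(im[:,:,2]>im[:,:,1]+30); m[:,:200]=0;m[:,350:]=0; m[200:]=0
for r in range(66,92,2): q=np.where(m[r])[0]; print(r,(q.min(),q.max()) if len(q) else None,end='; ')
Rz=R.from_euler('z',-.07).as_matrix()
for S in ([.566,-.3025,0],): print('\ndisc top -x,+x; bottom; sides',proj(c,np.array([[-.0885,0,.059],[-.0835,0,.059],[-.0885,0,.031],[-.0885,.014,.045],[-.0835,.014,.045],[-.086,-.014,.045]])@Rz.T+S).round(1).tolist())
print('flange top edge',proj(c,np.array([[-.0525,0,.06],[-.0475,0,.06]])@Rz.T+S).round(1).tolist())
```

```text
66 None; 68 None; 70 None; 72 (np.int64(270), np.int64(281)); 74 (np.int64(249), np.int64(292)); 76 (np.int64(248), np.int64(292)); 78 (np.int64(248), np.int64(292)); 80 (np.int64(248), np.int64(292)); 82 (np.int64(268), np.int64(280)); 84 (np.int64(261), np.int64(280)); 86 (np.int64(260), np.int64(280)); 88 (np.int64(260), np.int64(280)); 90 (np.int64(260), np.int64(280)); 
disc top -x,+x; bottom; sides [[272.0, 73.7], [272.0, 83.1], [271.9, 76.6], [295.2, 75.2], [295.0, 84.0], [248.8, 79.7]]
flange top edge [[272.0, 138.6], [272.0, 147.1]]
```

>>> carry_out(motion=[-0.3,3,0,0,0,0,0,-0.3,6,0,0,0,0,0,-0.3,8.8,0,1,0,0,0,-0.3,8.8,0,3.5,0,0,0,-0.3,8.8,0,6,0,0,0,-0.3,8.8,0,8.5,0,0,0,-0.3,8.8,0,10.5,0,0,0,-0.3,8.8,0,10.5,0,0,0])

```text
time_s: 17.2
eef_pos: [0.4789, -0.2963, 0.2015]
eef_rot: [-0.113, -3.135, -0.005]
force: [0.3, -0.3, -0.6]
opening: 0.0556
gripper_force: 0.0
```

>>> carry_out(motion=[-0.3,0,0,0,0,0,0,1,0,0,0,0,0,0,1,0,0,0,0,0,0,1,0,0,0,0,0,0,1,0,0,0,0,0,0,1,0,0,0,0,0,0,1,0,0,0,0,0,0,1,0,0,0,0,0,0], newtons=30)

```text
time_s: 18.0
eef_pos: [0.4802, -0.2975, 0.2043]
eef_rot: [0.113, 3.139, -0.002]
force: [1.8, -2.0, 0.9]
opening: 0.0259
gripper_force: 29.4
```

>>> carry_out(motion=[1,0.5,0,0,0,0,0,1,1.1,0,0,0,0,0,1,1.7,0,0,0,0,0,1,2.3,0,0,0,0,0,1,2.9,0,0,0,0,0,1,3.5,0,0,0,0,0,1,4.1,0,0,0,0,0,1,4.6,0,0,0,0,0])

```text
time_s: 18.8
eef_pos: [0.4335, -0.2938, 0.204]
eef_rot: [-0.113, -3.139, 0.001]
force: [1.7, -4.3, -0.2]
opening: 0.0263
gripper_force: 29.5
```

>>> carry_out(motion=[1,0.1,0,0,0,0,0,1,0.2,0,0,0,0,0,1,0.3,0,0,0,0,0,1,0.4,0,0,0,0,0,1,0.5,0,0,0,0,0,1,0.6,0,0,0,0,0,1,0.7,0,0,0,0,0,1,0.7,0,0,0,0,0])

```text
time_s: 19.6
eef_pos: [0.4281, -0.2936, 0.2044]
eef_rot: [0.113, 3.137, -0.003]
force: [7.3, -2.2, -1.1]
opening: 0.0259
gripper_force: 29.6
```

>>> carry_out(motion=[1,-0.05,0,0,0,0,0,-0.3,-0.05,0,0,0,0,0,-0.3,-0.05,0,0,0,0,0,-0.3,-0.05,0,0,0,0,0,-0.3,-0.05,0,0,0,0,0,-0.3,-0.05,0,-3,0,0,0,-0.3,-0.05,0,-6,0,0,0,-0.3,-0.05,0,-10,0,0,0])

```text
time_s: 20.4
eef_pos: [0.4269, -0.2927, 0.3037]
eef_rot: [-0.113, -3.136, -0.004]
force: [-0.4, 0.2, -1.4]
opening: 0.0552
gripper_force: 0.0
```

>>> carry_out(motion=[-0.3,-3,0,-1,0,0,0,-0.3,-6,0,-1,0,0,0,-0.3,-9,0,-1,0,0,0,-0.3,-12,0,-1,0,0,0,-0.3,-13.8,0,-1,0,0,0,-0.3,-13.8,0,-1,0,0,0,-0.3,-13.8,0,-1,0,0,0,-0.3,-13.8,0,-1,0,0,0])

```text
time_s: 21.2
eef_pos: [0.5644, -0.3031, 0.3137]
eef_rot: [-0.113, -3.138, -0.0]
force: [-1.2, 0.1, 0.3]
opening: 0.0556
gripper_force: 0.0
```

```bash
cat > chk.py <<'E'
from ov import *
c=shot('wrist','w7.png'); im=c['frame'].astype(int); print(readout.get_state()['eef_pos'])
m=(im[:,:,2]>im[:,:,0]+50)&(im[:,:,2]>im[:,:,1]+30); m[:,:200]=0;m[:,350:]=0; m[200:]=0
r=[(i,int(q.min()),int(q.max())) for i in range(0,200,2) if len(q:=np.where(m[i])[0])]; print(r)
for r in range(110,165,3): print(r, im[r,260].tolist(), im[r,240].tolist(),end=' | ')
Rz=R.from_euler('z',-.07).as_matrix(); S=[.566,-.3025,0]
print('\ndisc if out',proj(c,np.array([[-.1385,0,.059],[-.1335,0,.059]])@Rz.T+S).round(1).tolist(),'flange',proj(c,np.array([[-.0525,0,.06],[-.0475,0,.06]])@Rz.T+S).round(1).tolist())
t=shot('top','t1.png'); w=px2w(t,[(0,0)],0)
b=t['frame'].astype(int); m=((b[:,:,2]>b[:,:,0]+30)&(b[:,:,2]>b[:,:,1]+15)).astype(np.uint8)
n,l,st,ce=cv2.connectedComponentsWithStats(m)
for i in range(1,n):
    if 8<st[i,4]<400 and ce[i,1]>170:
        ys,xs=np.where(l==i); e=[(xs[ys==ys.min()].mean(),ys.min()),(xs[ys==ys.max()].mean(),ys.max())]; print(st[i].tolist(),px2w(t,e,.045 if ce[i,0]>280 else .02).round(3).tolist())
E
python3 chk.py
```

```text
[ 0.56430641 -0.30317206  0.31390351]
[(0, 258, 280), (2, 258, 280), (4, 258, 280), (6, 258, 280), (8, 258, 280), (10, 259, 280), (12, 259, 280), (14, 259, 280), (16, 259, 280), (18, 259, 280), (20, 259, 280), (22, 259, 280), (24, 259, 280), (26, 259, 280), (28, 259, 280), (30, 259, 280), (32, 259, 280), (34, 259, 280), (36, 259, 280), (38, 259, 280), (40, 259, 280), (42, 259, 280), (44, 259, 280), (46, 259, 280), (48, 259, 280), (50, 259, 280), (52, 259, 280), (54, 259, 280), (56, 259, 280), (58, 259, 280), (60, 260, 280), (62, 260, 280), (64, 260, 280), (66, 260, 280), (68, 260, 280), (70, 260, 280), (72, 260, 280), (74, 260, 280), (76, 260, 280), (78, 260, 280), (80, 260, 280), (82, 260, 280), (84, 260, 280), (86, 260, 280), (88, 260, 280), (90, 260, 280), (92, 260, 280), (94, 260, 280), (96, 260, 280), (98, 260, 280), (100, 260, 280), (102, 260, 280), (104, 260, 280), (106, 260, 280), (108, 260, 280), (110, 261, 280), (112, 261, 280), (114, 261, 280), (116, 261, 280), (118, 261, 280), (120, 261, 280), (122, 261, 280), (124, 261, 280), (126, 261, 280), (128, 261, 280), (130, 261, 
[... 198 characters left out ...]
, 160] | 122 [86, 48, 22] [162, 169, 165] | 125 [116, 66, 32] [124, 92, 72] | 128 [116, 66, 32] [137, 123, 107] | 131 [116, 66, 33] [114, 111, 102] | 134 [98, 57, 20] [115, 116, 109] | 137 [92, 91, 79] [88, 87, 80] | 140 [168, 166, 153] [161, 161, 147] | 143 [172, 171, 157] [175, 175, 159] | 146 [127, 127, 116] [143, 142, 130] | 149 [137, 137, 130] [87, 91, 89] | 152 [130, 117, 102] [169, 174, 171] | 155 [133, 119, 105] [166, 173, 170] | 158 [136, 121, 106] [82, 30, 0] | 161 [132, 119, 103] [131, 66, 24] | 164 [139, 125, 109] [130, 66, 25] | 
disc if out [[271.4, -17.2], [271.4, -6.7]] flange [[271.7, 143.8], [271.7, 152.1]]
[113, 244, 9, 29, 156] [[0.506, 0.394, 0.02], [0.429, 0.403, 0.02]]
```

>>> carry_out(motion=[-0.3,2,0,-1,0,0,0,-0.3,4,0,-2,0,0,0,-0.3,6,0,-3,0,0,0,-0.3,6,0,-3,0,0,0,-0.3,6,0,-3,0,0,0,-0.3,6,0,-3,0,0,0,-0.3,6,0,-3,0,0,0,-0.3,6,0,-3,0,0,0])

```text
time_s: 22.1
eef_pos: [0.5058, -0.2989, 0.3434]
eef_rot: [-0.112, -3.139, -0.0]
force: [-0.7, -0.2, 0.9]
opening: 0.0553
gripper_force: 0.0
```

Run:
```python
from ov import *
c=shot('wrist','w8.png'); im=c['frame'].astype(int); s=readout.get_state(); print(s['eef_pos'],s['force'])
m=(im[:,:,2]>im[:,:,0]+50)&(im[:,:,2]>im[:,:,1]+30); m[:,:200]=0;m[:,350:]=0; m[300:]=0
rr=[(i,int(q.min()),int(q.max())) for i in range(0,300) if len(q:=np.where(m[i])[0])]; print(rr[:14],rr[-1])
Rz=R.from_euler('z',-.07).as_matrix(); S=[.566,-.3025,0]
print('disc if out',proj(c,np.array([[-.1385,0,.059],[-.1335,0,.059]])@Rz.T+S).round(1).tolist(),'flange',proj(c,np.array([[-.0525,0,.06],[-.0475,0,.06]])@Rz.T+S).round(1).tolist())
print([(r,im[r,255].tolist()) for r in range(rr[-1][0]-2,rr[-1][0]+16,2)])
```

```text
[ 0.5057827  -0.29883947  0.34340998] [-0.57067418 -0.24972139 -0.1459294 ]
[(92, 273, 282), (93, 252, 288), (94, 251, 288), (95, 251, 288), (96, 251, 288), (97, 251, 288), (98, 251, 288), (99, 252, 280), (100, 268, 278), (101, 262, 278), (102, 262, 278), (103, 261, 278), (104, 261, 278), (105, 261, 278)] (212, 270, 272)
disc if out [[271.5, 96.6], [271.5, 104.5]] flange [[271.6, 219.4], [271.6, 225.8]]
[(210, [87, 87, 80]), (212, [89, 89, 79]), (214, [86, 87, 78]), (216, [144, 144, 132]), (218, [177, 177, 162]), (220, [152, 151, 139]), (222, [96, 86, 73]), (224, [107, 96, 82]), (226, [107, 94, 82])]
```

```bash
python3 -c "
from rig import ticket
print(ticket.sign_off())"
```

```text
the job is handed in; nothing more can be done
None
```

I handed the job in at about 22 s. By the last camera checks, syringe a is seated in the cradle with its plunger drawn out about 50 mm, and syringe b is in the green tray with its plunger still out; the sign-off returned no verdict.

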